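Pop the battery pack off its sloping charger and trap it

TASK

Eject the blue battery pack from the sloping bench charger with the fingertips alone, without gripping it or lifting it off the slope: stand one finger in the open channel a little below the pack, press the red release key beside the channel fully down with the other finger, and let the pack pop off its contacts against the waiting finger before it can slide away out of the open low end. Finish while holding it so, the key still pressed down and the pack at rest against the finger, ready for me to take. Leave the hearing aid, the screwdriver, the jar and the pill crusher where they are.

Things in the scene. Friction and masses are not known exactly. Their poses are not given: they have to be found in the camera images.
- charger: Light-grey wedge battery charger, fixed to the bench. Origin on the bench under the wedge; x level, from the open low end to the high contact head; y level, to the key's side; z up. Wedge x -103 to 110, y -39 to 39 mm; key housing x -94 to -10, y 39 to 76, 34 mm high. The channel (63.6 mm wide, centred on y = 0) slopes at 18 degrees: bed height = 42 mm + 0.325 (x + 15 mm). Head top 121 mm high.
- ramp: The channel's dark slick bed, part of the charger. Origin on its surface at charger x -15, y 0, 42 mm high, at the seated pack's lower end; x up the slope, y to the key's side, z square to the bed. Open low end at x = -90 mm. A steel pawl, 5 mm high and 30 wide, stands out of the bed at x -6 to 0, holds the pack, and sinks with the key. Side rails: 4 mm high below the pack, 12 mm beside it.
- release_key (a joint): Travel of the red key, straight down: 0 up, 0.008 m fully down; 2 N starts it, 5 to 6 N press it home, and it springs back if let go. After about 5 mm the pawl frees the pack: a spring plunger shoves it 14 mm (3 to 1.5 N), then it slides on by its weight and is off the open end in about half a second. A key let go too soon pushes the pawl up under the pack.
- key_top (a point): Centre of the red key's level top, 28 mm (charger x) by 26 mm (charger y); at charger x -52, y 56 mm, 50 mm above the bench with the key up, 42 mm fully down. Straight across from it, mid-channel, the bed is 30 mm above the bench: a finger there as low as the pressed key clears the bed by some 8 mm and overlaps the pack's end by some 20 mm.
- pack: Blue battery pack, pale blank label and ribs on top, 100 long x 62 wide x 28 mm thick, 0.3 to 0.5 kg, loose in the channel with 1 mm play a side. Origin: centre of its underside; x along its length, up the slope; z square to its top.
- pack_nose (a point): Centre of the pack's lower end face (62 x 28 mm, square to the slope), 14 mm above the bed, at ramp x = 0 when seated (charger x = -19 mm). By the slope the face's top edge leans out 4 mm farther towards the low end (charger x = -24 mm), so an upright finger meets that edge first; the key's middle lies 28 mm beyond that edge.
- hearing_aid_center (a point): Middle of a beige resin behind-the-ear hearing aid lying on its side on the bench, about 48 x 40 x 11 mm, 12 g, loose. To be left alone.
- screwdriver_center (a point): Middle of a slender steel jeweller's screwdriver with a red handle lying on the bench, 130 mm long, 9 mm thick, loose. To be left alone.
- jar_center (a point): Middle of a green glass specimen jar with a white lid, 54 mm across and 72 mm high, standing on the bench, loose. To be left alone.
- pill_crusher_center (a point): Middle of a pewter pill crusher, a round pot with a screw cap and a short cross bar, 54 mm across and 75 mm high, standing on the bench, loose. To be left alone.
Mind the look-alikes: they are no part of the job. Leave any purple look-alike of the charger alone. Of the things that look like the pack, the larger one is meant.

How it is judged:
By the outcome, as a careful person would: the job done as asked, in the order asked, and still so for the second after the job is handed in, while the arm keeps its last pose, push and grip.
It also fails if it takes over 35 s, if anything falls off the work surface, if the arm or the gripper's body presses on something with over 40 N, if the wrist force passes 120 N, or if a joint passes its speed limit or range.

ROBOT

A 6-joint arm with a two-finger parallel gripper is mounted at the origin on the work surface. World frame = base frame: x ahead of the robot, y to its left, z up, the work surface at z = 0. Lengths are in m, angles in rad, forces in N, time in s.
With the tool pointing down it reaches from about 0.375 to 0.825 m from the base axis. Payload 5.5 kg.
Tool frame: the origin (TCP) lies on the centre line of the jaws, within the pads' length; the fingertips stand 11 mm ahead of it and the grasp point (between the pads) lies 8 mm behind it; z points along the fingers, y is the line along which they close (so a half turn about z gives the same grasp; the last joint's range is limited). The gripper opens to 85 mm and grips with 20 to 120 N. Pads are 22 mm wide; open, the fingers measure 114 mm over their backs; the gripper's body (76 mm by 85 mm) begins 54 mm behind the grasp point. The pads swing forward as they close: fully open they stand 13 mm farther back than shut.
Start: joints at [-1.171, 0.314, -0.047, 1.21, 0, 1.571], TCP at [0.234, -0.553, 0.242] pointing down, gripper open.
Joint ranges: [-2.67, 2.67], [-0.69, 1.73], [-1.03, 1.25], [-2.08, 2.16], [-1.42, 1.45], [-3.14, 3.14]. Speed limits (rad/s): [2.39, 2.39, 3.01, 3.14, 3.14, 3.14].

INTERFACE

Orientations are given as a rotation vector (axis times angle).
In Python, from rig import env, cams gives the robot as it stands.
- The arm moves only by the tool play_rows, never from a script. Its argument "moves" is a list of rows, each a list of 3 entries, a list of its own where there are three numbers: the opening, from 0 (shut) to 1 (fully open), then the shift along the tool's x, y, z in mm, then the turn about the tool's z in rad. A call has 1 to 20 rows; each row shifts and turns the commanded pose from where the row before left it, along the tool's axes as they then stand; what a row does not reach is not made up. A row lasts 1/12 s, in which the tool goes at most 41.7 mm and 7.16 degrees, less where a joint would pass 70% of its speed; a pose out of reach is approached as far as the arm can. A call is refused whole if a number of a shift passes 41.7 or a number of a turn 0.125, either way. A call with a gripper value outside its range is refused whole. The fingers move at their own pace and stop on an object; "newtons" is the grip in N (left out, the last holds). Time passes only in rows, so rows that do not move let the fingers close. It gives the time, the measured TCP pose, the force, the opening and the grip force at its end, in the units of the state.
- env.sense(): the state, without advancing time (a new reading comes with each control period).
- cams.capture(name): name is "side" or "top"; returns a dict with "pixels" (420x560x3 uint8, red, green, blue), "mtx" (3x3 intrinsics, pixels), "xyz" and "rotation" of the camera in the world. Camera axes: x right, y down, z forward; pixel columns grow to the right and rows downward; lengths in m; the calibration is good to about 2 mm. A picture is of the moment at which its call begins. There is no depth.
- env.hand_in(): hands the job in; it is judged then, once.
The state is a dict: "t": time; "joints": joint angles; "dq": joint speeds; "effort": joint torques, N m; "eef_pos": TCP position; "eef_rot": TCP orientation; "wrist_force": force on the tool from outside, world axes, zero at the start; "moment": the same for the moment, N m; "width": finger opening in m; "gripper_force": force on a finger pad.
Only numpy, scipy, OpenCV 4.12 (cv2) and the standard library are available. Lean on these libraries where they do the work, as an engineer would, in place of code of your own. Each camera call takes 0.05 s, during which the arm holds its last target. There are 200 camera calls.

## Working session

There is one attempt and no reset: what is moved stays moved. The work goes in short steps, Python scripts to look and compute and a tool call to move; the robot and the scene stay as the last step left them, time stands still between calls to the robot, and variables do not carry over. Pictures are saved under pics/ and viewed, at most 10 in all, crops included, and the job is handed in when it is done.

Besides the shell and the picture viewer there is one more tool, called after "Request:" in YAML: its name, and indented under it one key for each argument. play_rows: Moves the arm, as the interface text tells. Its arguments: {"type":"object","properties":{"moves":{"type":"array"},"newtons":{"type":"number"}},"required":["moves"]}

```bash
mkdir -p pics; python3 - <<'E'
from rig import env,cams
import cv2,pickle
s=env.sense();print(s)
for n in("top","side"):
    c=cams.capture(n);pickle.dump(c,open(f"pics/{n}0.pkl","wb"))
    cv2.imwrite(f"pics/{n}0.png",cv2.resize(c["pixels"][:,:,::-1],(800,600),interpolation=cv2.INTER_CUBIC));print(n,c["mtx"],c["xyz"],c["rotation"])
E
```

```text
{'t': 0.0, 'joints': array([-1.17096168e+00,  3.14225114e-01, -4.80569023e-02,  1.21020866e+00,
       -5.53191843e-06,  1.57079876e+00]), 'dq': array([-0.00156506, -0.00010456,  0.00068795, -0.00074521,  0.00130235,
       -0.00043931]), 'effort': array([ 1.15189003e-03, -5.39589536e+01,  3.39749086e+01,  1.91930216e-02,
        4.10043481e-05,  5.57019604e-06]), 'eef_pos': array([ 0.23334284, -0.55216679,  0.24144482]), 'eef_rot': array([-3.07739581e+00, -6.23550235e-01,  5.36775206e-04]), 'wrist_force': array([-1.37404949,  0.00663471,  0.50596902]), 'moment': array([ 0.00122278,  0.0358406 , -0.00718431]), 'gripper_force': 0.0, 'width': 0.08541513255614919}
top [[401.8033939    0.         278.64475615]
 [  0.         401.8033939  208.3726836 ]
 [  0.           0.           1.        ]] [0.4992935  0.04508817 0.88856986] [-2.21553949  2.15676687 -0.08536477]
side [[438.23990443   0.         280.78951601]
 [  0.         438.23990443 209.59608543]
 [  0.           0.           1.        ]] [0.4562146  0.87371789 0.67432364] [-0.21065747  2.75261943 -1.39568851]
```

View pics/top0.png

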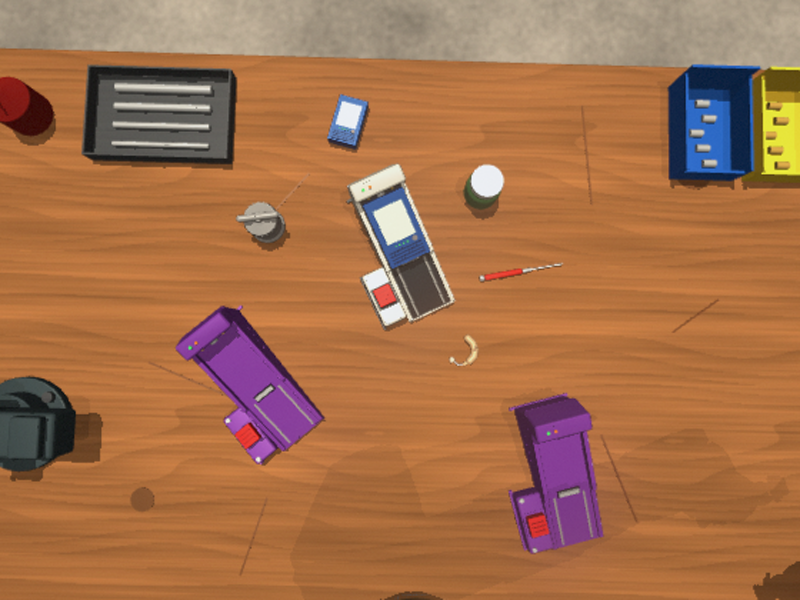

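View pics/side0.png

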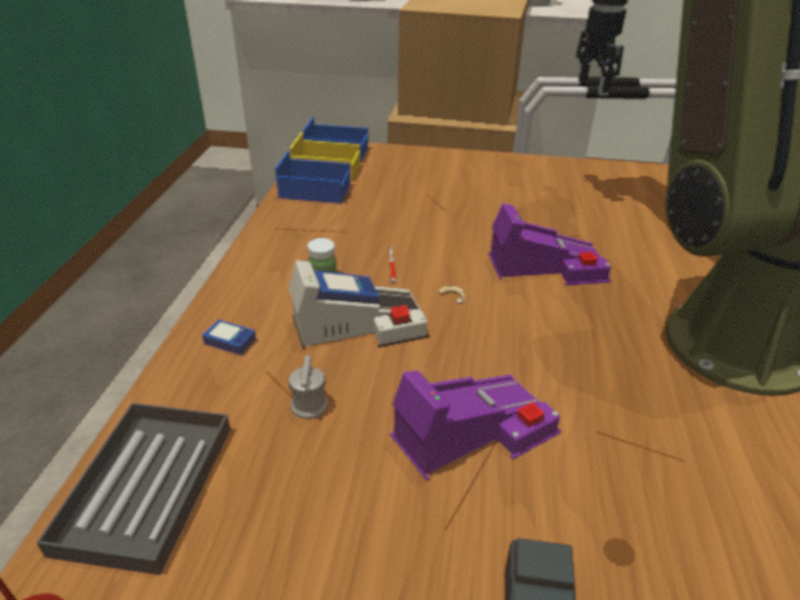

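Top view (800x600): the purple chargers at (250,385) and (557,475) are look-alikes. The light-grey charger is at (400,245), with its red key at (384,295). There are two blue packs. The small one at (348,122) lies loose on the bench. The larger one, at (397,228), sits in the grey charger and is the one meant. I'll confirm this in an enlarged crop.

```bash
python3 - <<'E'
import pickle,cv2,numpy as np
a=pickle.load(open("pics/top0.pkl","rb"))["pixels"][108:238,225:345,::-1]
b=pickle.load(open("pics/side0.pkl","rb"))["pixels"][160:260,190:310,::-1]
# scale: top x4 (480x520), side to x? separate scale
A=cv2.resize(a,None,fx=4.4,fy=4.4,interpolation=cv2.INTER_CUBIC)
cv2.imwrite("pics/cropA.png",A)
cv2.imwrite("pics/cropB.png",cv2.resize(b,None,fx=6,fy=6,interpolation=cv2.INTER_CUBIC))
E
```

```text
(no output)
```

View pics/cropA.png

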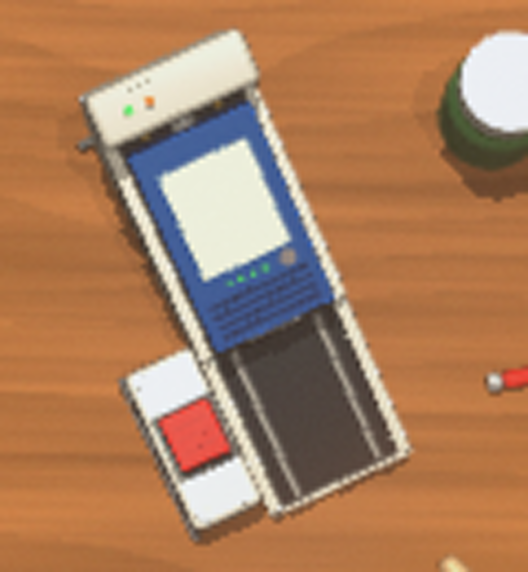

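View pics/cropB.png

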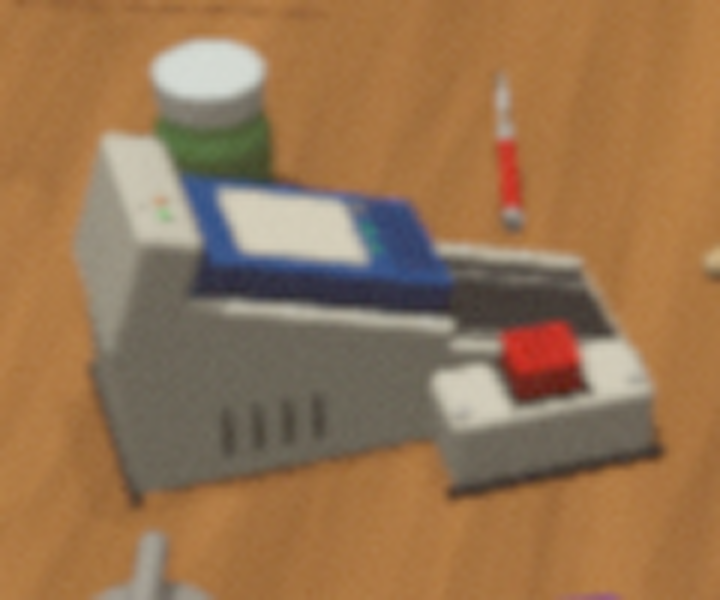

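The crops confirm it. The large blue pack is seated in the grey charger, with its nose edge in crop A from (217,350) to (333,298). The red key is centred at (195,436) in crop A and (540,346) in crop B. Next I'll fit the charger pose.

```bash
cat > fit.py <<'E'
import pickle,cv2,numpy as np
from scipy.optimize import least_squares
from scipy.spatial.transform import Rotation as R
T=[((195,436),(-52,56,50)),((158,421),(-38,69,50)),((207,398),(-38,43,50)),((232,455),(-66,43,50)),((183,473),(-66,69,50)),
((333,298),(-23.7,-31,68.6)),((217,350),(-23.7,31,68.6)),((276,516),(-102,39,18)),((408,452),(-102,-39,18)),((200,530),(-94,76,34)),((125,382),(-10,76,34))]
S=[((540,346),(-52,56,50)),((445,430),(-10,76,34)),((655,385),(-94,76,34)),((455,490),(-10,76,0)),((658,450),(-94,76,0)),((450,285),(-23.7,31,68.6)),((410,203),(-23.7,-31,68.6))]
def proj(c,P):
    q=R.from_rotvec(c["rotation"]).inv().apply(P-c["xyz"]) 
    return q[:,:2]/q[:,2:]*c["mtx"][0,0]+c["mtx"][:2,2]
ct,cs=[pickle.load(open(f"pics/{n}0.pkl","rb")) for n in("top","side")]
tp=np.array([p for p,_ in T])/4.4+[225,108]; sp=np.array([p for p,_ in S])/6+[190,160]
def W(v,L): return R.from_euler("z",v[2]).apply(np.array(L)/1000.)+[v[0],v[1],0]
def res(v): return np.r_[proj(ct,W(v,[m for _,m in T]))-tp,proj(cs,W(v,[m for _,m in S]))-sp]
if __name__=="__main__":
    f=min((least_squares(lambda v:res(v).ravel(),[.55,.05,y],loss="soft_l1") for y in(0,1.5,3,-1.5)),key=lambda f:f.cost)
    print(f.x,f.cost);print(res(f.x).round(1).tolist())
    ax=f.x[2]; print("key",W(f.x,[[-52,56,50]]),"target mid",W(f.x,[[-48,28,42]]))
    from rig import env
    s=env.sense();M=R.from_rotvec(s["eef_rot"]).as_matrix();print(M.round(3),"tool y ang",np.arctan2(M[1,1],M[0,1]),"chargr y ang",ax+np.pi/2)
E
python3 fit.py
```

```text
[0.63519583 0.0355046  0.4771944 ] 6.179031656240165
[[0.1, -0.1], [-0.0, -0.0], [0.0, -0.1], [0.2, -1.1], [0.1, 0.2], [0.7, -0.1], [-0.1, 1.1], [-1.0, 0.2], [1.3, -0.9], [-0.8, 0.9], [-0.9, -0.8], [0.2, -0.4], [1.5, -0.5], [0.4, 0.1], [-0.1, 0.7], [-0.7, 0.4], [0.4, -0.4], [-0.5, -0.9]]
key [[0.56328474 0.06136566 0.05      ]] target mid [[0.57969797 0.03833078 0.042     ]]
[[ 0.921  0.389 -0.001]
 [ 0.389 -0.921  0.001]
 [-0.    -0.002 -1.   ]] tool y ang -1.1709674854400627 chargr y ang 2.047990725012718
```

Request:
play_rows:
  moves:
    - [0.5, [0, 0, 0], -0.077]
    - [0.5, [29, -18, 0], 0]
    - [0.5, [29, -18, 0], 0]
    - [0.5, [29, -18, 0], 0]
    - [0.5, [29, -18, 0], 0]
    - [0.5, [29, -18, 0], 0]
    - [0.5, [29, -18, 0], 0]
    - [0.5, [29, -18, 0], 0]
    - [0.5, [29, -18, 0], 0]
    - [0.5, [29, -18, 0], 0]
    - [0.5, [29, -18, 0], 0]
    - [0.5, [29, -18, 0], 0]
    - [0.5, [29, -18, 0], 0]
    - [0.5, [29, -18, 0], 0]
    - [0.5, [29, -18, 0], 0]
    - [0.5, [29, -18, 0], 0]
    - [0.5, [29, -18, 0], 0]
    - [0.5, [29, -18, 0], 0]
    - [0.5, [29, -18, 0], 0]
    - [0.5, [0, 0, 0], 0]

```text
t: 1.77
eef_pos: [0.5509, -0.0206, 0.2417]
eef_rot: [-3.049, -0.749, -0.002]
wrist_force: [-0.7, 0.0, 0.3]
width: 0.0431
gripper_force: 0.0
```

```bash
cat > where.py <<'E'
from rig import env
import numpy as np
from scipy.spatial.transform import Rotation as R
s=env.sense();v=[0.63519583,0.0355046,0.4771944]
p=R.from_euler("z",-v[2]).apply(s["eef_pos"]-np.array([v[0],v[1],0]))*1000
M=R.from_rotvec(s["eef_rot"]).as_matrix()
print("t",s["t"],"tcp in charger mm",p.round(1),"yaw err",np.arctan2(M[1,0],M[0,0])-v[2],"tilt",M[:,2].round(3),"w",s["width"],"F",s["wrist_force"].round(2),s["gripper_force"])
E
python3 where.py
```

```text
t 1.7667 tcp in charger mm [-100.6  -11.2  241.7] yaw err 0.004677078215107822 tilt [ 0.001  0.002 -1.   ] w 0.043071674125124526 F [-0.66  0.03  0.26] 0.0
```

Request:
play_rows:
  moves:
    - [0.5, [26, -19, 0], 0]
    - [0.5, [26.6, -19.7, 0], 0]
    - [0.5, [0, 0, 30], 0]
    - [0.5, [0, 0, 30], 0]
    - [0.5, [0, 0, 30], 0]
    - [0.5, [0, 0, 30], 0]
    - [0.5, [0, 0, 20], 0]
    - [0.5, [0, 0, 10], 0]
    - [0.5, [0, 0, 0], 0]
    - [0.5, [0, 0, 0], 0]

```text
t: 2.6
eef_pos: [0.5775, 0.033, 0.0925]
eef_rot: [-3.053, -0.742, 0.001]
wrist_force: [-0.8, -0.9, -0.2]
width: 0.0428
gripper_force: 0.0
```

```bash
python3 where.py; python3 - <<'E'
from rig import cams
import cv2,numpy as np
a=cams.capture("top")["pixels"][108:238,225:345,::-1];b=cams.capture("side")["pixels"][130:260,190:310,::-1]
cv2.imwrite("pics/c2.png",cv2.resize(np.hstack([a,b]),None,fx=3.3,fy=3.3,interpolation=cv2.INTER_CUBIC))
E
```

```text
t 2.6 tcp in charger mm [-52.4  24.3  92.5] yaw err -0.0006114253815827086 tilt [-0.001 -0.    -1.   ] w 0.04283653770849422 F [-0.78 -0.88 -0.16] 0.0
```

View pics/c2.png

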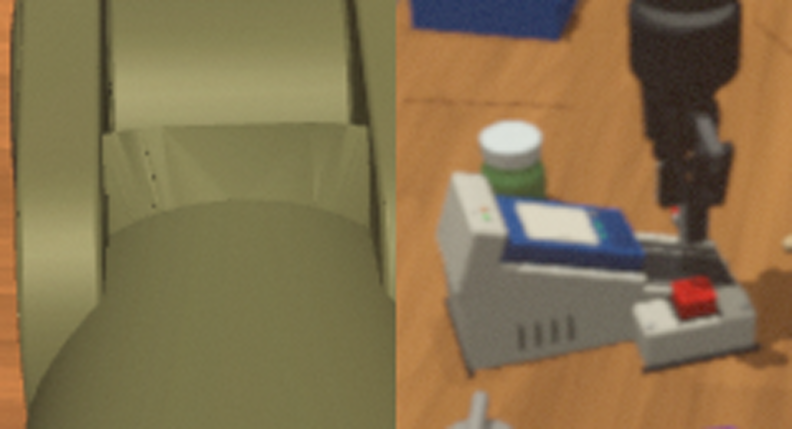

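```bash
python3 - <<'E'
from fit import *
v=[0.63519583,0.0355046,0.4771944]
for z in(73,77,81,85,89):print(z,((proj(cs,W(v,[[-52.4,53,z],[-41.4,60,z],[-63.4,60,z]]))-[190,130])*3.3+[396,0]).round().tolist())
E
```

```text
73 [[693.0, 260.0], [682.0, 268.0], [711.0, 262.0]]
77 [[693.0, 255.0], [682.0, 263.0], [711.0, 258.0]]
81 [[693.0, 250.0], [682.0, 259.0], [712.0, 253.0]]
85 [[694.0, 246.0], [682.0, 254.0], [712.0, 249.0]]
89 [[694.0, 241.0], [682.0, 249.0], [712.0, 244.0]]
```

The side view shows the finger above the key, with its tip at (693,240), which puts the tip about 5 mm below the TCP. I'll correct x and y, then go down close to the key.

Request:
play_rows:
  moves:
    - [0.5, [4.4, -3.5, 0], 0]
    - [0.5, [0, 0, 10], 0]
    - [0.5, [0, 0, 10], 0]
    - [0.5, [0, 0, 8], 0]
    - [0.5, [0, 0, 0], 0]
    - [0.5, [0, 0, 0], 0]
    - [0.5, [0, 0, 0], 0]

```text
t: 3.28
eef_pos: [0.5797, 0.0383, 0.0641]
eef_rot: [-3.053, -0.742, 0.001]
wrist_force: [1.6, -0.5, 1.0]
width: 0.0427
gripper_force: 0.0
```

```bash
python3 where.py; python3 - <<'E'
from rig import cams
import cv2,numpy as np
b=cams.capture("side")["pixels"][150:250,210:310,::-1]
cv2.imwrite("pics/c3.png",cv2.resize(b,None,fx=6,fy=6,interpolation=cv2.INTER_CUBIC))
E
```

```text
t 3.2833 tcp in charger mm [-48.   28.   64.1] yaw err -0.0004323409704571901 tilt [-0.001 -0.    -1.   ] w 0.04269276486994629 F [ 1.59 -0.54  0.97] 0.0
```

View pics/c3.png

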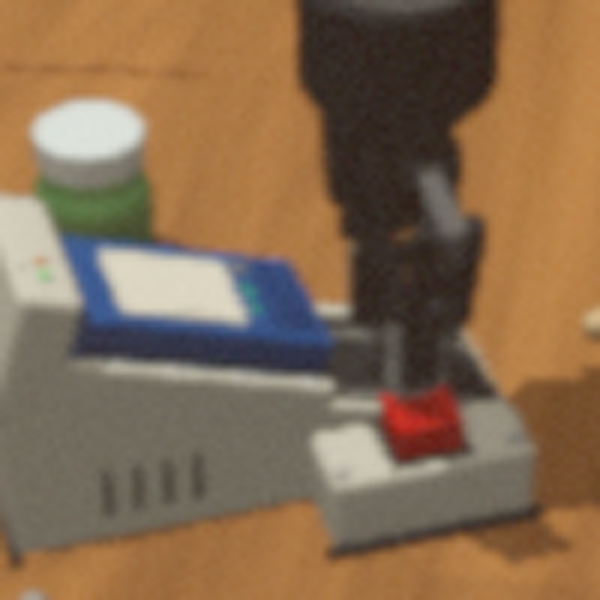

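The key finger stands just above the red key at (420,395). The pack is still seated, with its nose at (330,350). Next I'll touch the key.

Request:
play_rows:
  moves:
    - [0.5, [0, 0, 3], 0]
    - [0.5, [0, 0, 3], 0]
    - [0.5, [0, 0, 2], 0]
    - [0.5, [0, 0, 0], 0]
    - [0.5, [0, 0, 0], 0]

```text
t: 3.75
eef_pos: [0.58, 0.0384, 0.0563]
eef_rot: [3.053, 0.742, 0.0]
wrist_force: [0.6, -0.7, 1.0]
width: 0.0429
gripper_force: 0.3
```

Request:
play_rows:
  moves:
    - [0.5, [0, 0, 2], 0]
    - [0.5, [0, 0, 0], 0]
    - [0.5, [0, 0, 0], 0]

```text
t: 4.0
eef_pos: [0.58, 0.0384, 0.0544]
eef_rot: [3.053, 0.742, 0.0]
wrist_force: [1.1, 0.4, 2.1]
width: 0.0428
gripper_force: 1.0
```

Request:
play_rows:
  moves:
    - [0.5, [0, 0, 4], 0]
    - [0.5, [0, 0, 4], 0]
    - [0.5, [0, 0, 1], 0]
    - [0.5, [0, 0, 0], 0]
    - [0.5, [0, 0, 0], 0]
    - [0.5, [0, 0, 0], 0]

```text
t: 4.5
eef_pos: [0.5804, 0.0385, 0.0503]
eef_rot: [-3.052, -0.742, -0.004]
wrist_force: [-15.0, -3.1, 46.0]
width: 0.0426
gripper_force: 24.2
```

```bash
python3 where.py; python3 - <<'E'
from rig import cams
import cv2,numpy as np
b=cams.capture("side")["pixels"][150:250,210:310,::-1]
cv2.imwrite("pics/c4.png",cv2.resize(b,None,fx=6,fy=6,interpolation=cv2.INTER_CUBIC))
E
```

```text
t 4.5 tcp in charger mm [-47.3  27.9  50.3] yaw err -2.980766079135888e-05 tilt [ 0.002  0.001 -1.   ] w 0.0426292729237484 F [-15.02  -3.11  45.96] 24.24510885262862
```

View pics/c4.png

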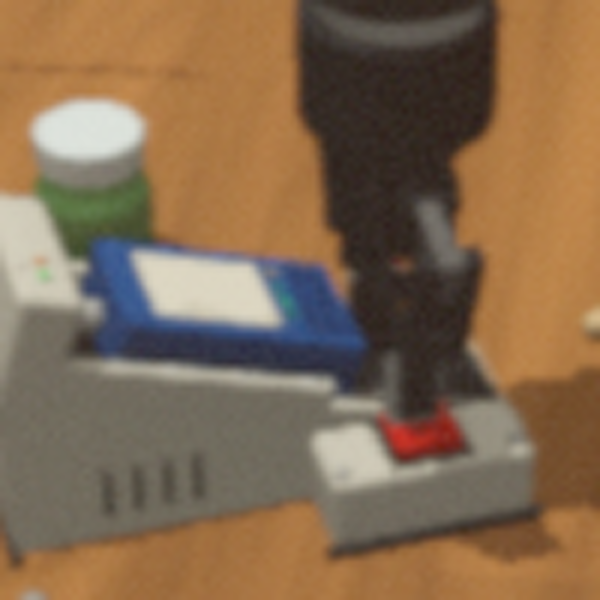

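The pack has popped out about 13 mm and rests against the channel finger, nose at (360,345). The key is fully down. At 46 N the push is more than needed, so I'll ease it while keeping the key home.

Request:
play_rows:
  moves:
    - [0.5, [0, 0, -1], 0]
    - [0.5, [0, 0, -1], 0]
    - [0.5, [0, 0, -0.7], 0]
    - [0.5, [0, 0, 0], 0]
    - [0.5, [0, 0, 0], 0]
    - [0.5, [0, 0, 0], 0]

```text
t: 5.05
eef_pos: [0.5803, 0.0385, 0.0508]
eef_rot: [-3.053, -0.742, -0.003]
wrist_force: [-8.5, -1.4, 27.0]
width: 0.0427
gripper_force: 13.5
```

```bash
python3 where.py; python3 - <<'E'
from rig import cams
import cv2,numpy as np
b=cams.capture("side")["pixels"][150:250,210:310,::-1]
cv2.imwrite("pics/c5.png",cv2.resize(b,None,fx=6,fy=6,interpolation=cv2.INTER_CUBIC))
E
```

```text
t 5.05 tcp in charger mm [-47.4  27.9  50.8] yaw err -0.0002061452188329982 tilt [ 0.002  0.001 -1.   ] w 0.04273689484045026 F [-8.45 -1.43 26.97] 13.459093644632958
```

View pics/c5.png

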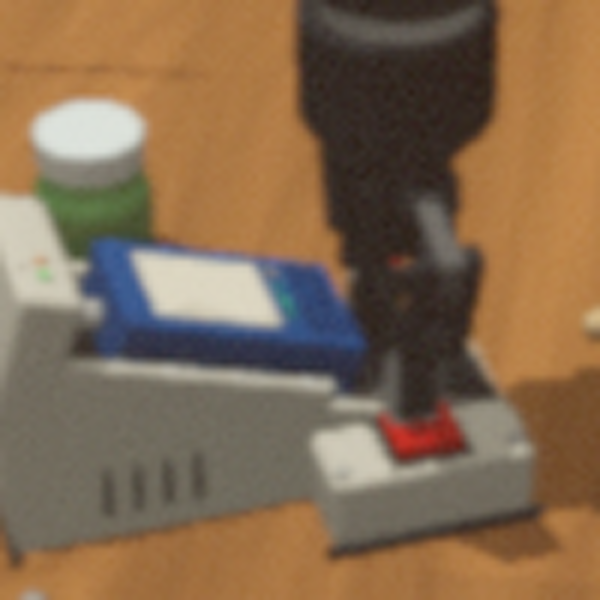

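The key is still fully down, pressed against its stop at 27 N. The pack hasn't moved against the finger since the last picture, so I'm handing in.

```bash
python3 -c "
from rig import env
print(env.hand_in())"
```

```text
the job is handed in; nothing more can be done
None
```

The pack popped about 13 mm off its contacts and was at rest against the finger in the channel, with the red key still held fully down, when I handed the job in about 5 s into the run; the other objects were not touched.

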